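Set the polariser ring of a gem polariscope

TASK

On the jeweller's bench stands a round gem polariscope. With closed fingertips, push the red upright post of its ring lever around the arc until the lever is centred on the orange rider clipped to the scale, then press the green lamp button all the way down and let go. Do not pinch the post, and leave the rider, the stone on the window and everything else on the bench where they are.

Things in the scene. Friction and masses are not known exactly. Their poses are not given: they have to be found in the camera images.
- stage: Gem polariscope, fixed: grey drum 140 mm across, 35 mm high, white scale on top (a tick each 10 degrees). Origin on the drum axis at the bench surface, z up; -x is the middle of the scale (setting 0). White window 66 mm across in the middle, black ring 110 mm across turning round it, both topped at 47 mm. Grey plinth 56 x 60 mm, 20 mm high, on its +x+y side. Turned up to 0.5 rad.
- ring (a joint): Angle of the polariser ring in rad, growing clockwise seen from above; at 0 the lever points along the stage's -x, at angle a along (-cos a, sin a) in the stage's frame. Turns from -1.2 to 1.2. Stays where it is left; about 1.5 N at the post moves it. The lever starts well on the negative side of the rider.
- lever_post (a point): Centre of the top of the red upright post on the lever's outer end: a cylinder 12 mm across, from 40 to 85 mm above the bench, 85 mm from the drum's axis. The lever is a silver bar 6 mm wide from the ring to the post, its top 45 mm above the bench, with a black centre line. x points inward to the drum's axis along the lever.
- rider (a joint): Angle of the orange rider on the scale in rad, same zero and direction as ring. The lever is set when both values are equal. The rider is clipped on firmly and must not be shifted.
- rider_mark (a point): Outer middle of the top of the orange rider, a clip 14 mm wide over the edge of the drum, 38.5 mm above the bench and 74.5 mm from the drum's axis; the lever passes over it without touching. x points inward to the drum's axis.
- lamp (a joint): How far the green lamp button is pressed, in m: 0 released, 0.006 fully down. It springs back; fully down takes 5 N.
- lamp_top (a point): Centre of the top of the green lamp button, 30 mm across, pressed straight down, on the plinth 97 mm from the drum's axis.
- stone: Brass stone cup 24 mm across and 23 mm high with a green stone, standing loose on the middle of the white window. Origin at its underside. Leave it.
- loupe: Black loupe, 42 mm across, 24 mm high, on the bench behind the polariscope. Leave it.
- jar: Amber jar, 50 mm across, 60 mm high, beside the polariscope. Leave it.
- cork: Cork standing on end, 26 mm across, 42 mm high, near the polariscope. Leave it.
- mug: White mug, 84 mm across, 85 mm high. Leave it.
- anvil: Steel bench block on a dark wooden base, 80 x 80 x 42 mm. Leave it.
- hammer: Brass hammer with a wooden handle, lying down. Leave it.
- cone: Wooden ring cone, 52 mm across the foot, 110 mm high. Leave it.

How it is judged (in metres and radians):
On the way, in this order (a step that is already met when the one before it is completed fails the run):
1. the lever is pushed round to the orange rider (angle between the x axis of lever_post and the x axis of rider_mark, either way round below 0.07 rad and velocity of joint ring between -0.05 and 0.05 rad/s), for 0.3 s.
2. the lamp button is pressed down (value of joint lamp above 0.0045 m), for 0.05 s.
At the end, for the whole second after the job is handed in: The lever lies within 4 degrees (0.07 rad) of the middle of the orange rider and is at rest, the rider is where it was (4 mm), the lamp button has been pressed (at least 4.5 of its 6 mm) after that and is released, and the stone stands upright where it was (6 mm) (all of step 1 and value of joint lamp below 0.0015 m and distance of rider_mark from where it was at the start of the episode below 0.004 m and distance of stone from where it was at the start of the episode below 0.006 m and angle between stone's own z axis and vertical below 0.1 rad); the robot touches nothing.
It fails at once if the lamp button pressed while the lever is not at the rider (value of joint lamp above 0.003 m and angle between the x axis of lever_post and the x axis of rider_mark, either way round above 0.07 rad).
It fails at once if the post taken between the fingers (grasp point within 5 mm of its axis, below its top) (horizontal distance between the grasp point and lever_post below 0.005 m and height (world z) of the grasp point below 0.083 m).
It fails at once if the rider shifted by more than 4 mm (distance of rider_mark from where it was at the start of the episode above 0.004 m).
It fails at once if the stone shifted by more than 6 mm, lifted or tipped (distance of stone from where it was at the start of the episode above 0.006 m or angle between stone's own z axis and vertical above 0.2 rad).
It fails at once if another thing on the bench moved or lifted by more than 15 mm (distance of any of loupe, jar, cork, mug, anvil, hammer, cone from where it was at the start of the episode above 0.015 m).
It also fails if it takes over 51 s, if anything falls off the work surface, if the arm or the gripper's body presses on something with over 40 N, if the wrist force passes 120 N, or if a joint passes its speed limit or range.

ROBOT

A 7-joint arm with a two-finger parallel gripper is mounted at the origin on the work surface. World frame = base frame: x ahead of the robot, y to its left, z up, the work surface at z = 0. Lengths are in mm, angles in rad, forces in N, time in s.
With the tool pointing down it reaches from about 400 to 850 mm from the base axis. Payload 4.4 kg.
Tool frame: the origin (TCP) lies midway between the tips of the shut fingers; the grasp point (between the pads) lies 19 mm behind it; z points along the fingers, y is the line along which they close (so a half turn about z gives the same grasp; the last joint's range is limited). The gripper opens to 94 mm and grips with 3 to 60 N. Pads are 16 mm wide; open, the fingers measure 119 mm over their backs; the gripper's body (75 mm by 177 mm) begins 78 mm behind the grasp point.
Start: joints at [-1.298, 0.628, 0.038, 1.517, -0.027, 0.996, -0.02], TCP at [216.007, 613.073, 205.478] pointing down, gripper open.
Joint ranges: [-3.06, 3.06], [-0.37, 2.12], [-1.25, 1.32], [0.18, 2.47], [-1.1, 4.24], [0.23, 1.98], [-2.94, 2.94]. Speed limits (rad/s): [2.57, 2.57, 3.14, 3.14, 3.14, 3.14, 3.14].

INTERFACE

Orientations are given as a 3x3 rotation matrix whose columns are the frame's x, y, z axes.
In Python, from cell import env gives the robot as it stands.
- The arm moves only by the tool carry_out, never from a script. Its argument "motion" is a list of rows, each a list of 3 entries, a list of its own where there are three numbers: the turn, a rotation vector about the tool's x, y, z in rad, then the shift along the tool's x, y, z in mm, then the closure, from -1 (fully open) to 1 (shut). In form: [[[wx, wy, wz], [x, y, z], fingers], ...]. A call has exactly 5 rows; each row shifts and turns the commanded pose from where the row before left it, along the tool's axes as they then stand; what a row does not reach is not made up. A row lasts 1/12 s, in which the tool goes at most 41.7 mm and 7.16 degrees, less where a joint would pass 70% of its speed; a pose out of reach is approached as far as the arm can. A call with a gripper value outside its range is refused whole. The fingers move at their own pace and stop on an object; "squeeze" is the grip in N (left out, the last holds). Time passes only in rows, so rows that do not move let the fingers close, or fill a call up. It gives the time, the measured TCP pose, the force, the opening and the grip force at its end, in the units of the state.
- env.state(): the state, without advancing time (a new reading comes with each control period).
- env.get_image(name): name is "scene" or "top"; returns the picture (420x560x3 uint8, red, green, blue); there is no depth.
- env.camera_info(name): a dict with "fx", "fy", "cx", "cy" (pixels), "R" (3x3) and "t" (3): a world point X has camera coordinates R X + t. Camera axes: x right, y down, z forward; pixel columns grow to the right and rows downward; lengths in mm; the calibration is good to about 2 mm. A picture is of the moment at which its call begins. camera_info takes no time and is no camera call.
- env.job_done(): hands the job in; it is judged then, once.
Trained networks look in the newest picture that a camera, given by its name, has taken for a name from the list of things; names that differ only in an ending like _2 or _b are one class to them, and where a whole thing is asked for, a point or a joint stands for the part that bears it (a point fixed in the world has none). Each returns a list of dicts, best first, with "p" (0 to 1); they miss things now and then, are a little off and sometimes report something else, mostly with a low value. They report only what shows in the picture. A call takes as long as a camera call.
- env.recognise(camera, thing): "extent" ([left, top, width, height] in pixels, round what is visible of it).
- env.cut_out(camera, thing): "mask" (420x560 bool, what is visible of it) and "extent" ([left, top, width, height] in pixels, round what is visible of it).
- env.landmark_of(camera, thing): "uv" ([column, row] in pixels: a listed point, or the origin of a listed thing).
The state is a dict: "clock": time; "joint_positions": joint angles; "qd": joint speeds; "effort": joint torques, N m; "ee_pos": TCP position; "tool_rot": TCP orientation; "contact_force": force on the tool from outside, world axes, zero at the start; "wrist_torque": the same for the moment, N m; "finger_gap": finger opening in mm; "finger_force": force on a finger pad.
Only numpy, scipy, OpenCV 4.12 (cv2) and the standard library are available. Lean on these libraries where they do the work, as an engineer would, in place of code of your own. Each camera call takes 0.05 s, during which the arm holds its last target. There are 200 camera calls.

## Working session

There is one attempt and no reset: what is moved stays moved. The work goes in short steps, Python scripts to look and compute and a tool call to move; the robot and the scene stay as the last step left them, time stands still between calls to the robot, and variables do not carry over. Pictures are saved under pics/ and viewed, at most 10 in all, crops included, and the job is handed in when it is done.

Besides the shell and the picture viewer there is one more tool, called after "Call:" as a command line: name --argument value ..., lists and objects as JSON in quotes. carry_out: Moves the arm, as the interface text tells. Its arguments: {"type":"object","properties":{"motion":{"type":"array","items":{"type":"array"}},"squeeze":{"type":"number"}},"required":["motion"]}

```bash
mkdir -p pics
cat > h.py <<'E'
import numpy as np, cv2
from cell import env
def ray(cam,uv,z):
    c=env.camera_info(cam);R=np.array(c["R"]);t=np.array(c["t"]).ravel()
    d=R.T@np.array([(uv[0]-c["cx"])/c["fx"],(uv[1]-c["cy"])/c["fy"],1]);o=-R.T@t
    return o+d*(z-o[2])/d[2]
def proj(cam,X):
    c=env.camera_info(cam);p=np.array(c["R"])@X+np.array(c["t"]).ravel()
    return np.array([c["fx"]*p[0]/p[2]+c["cx"],c["fy"]*p[1]/p[2]+c["cy"]])
def save(cam,name):
    im=np.array(env.get_image(cam));cv2.imwrite("pics/"+name,im[:,:,::-1]);return im
E
python3 - <<'E'
from h import *
np.set_printoptions(precision=1,suppress=True)
a=save("top","t0.png");b=save("scene","s0.png")
cv2.imwrite("pics/both.png",cv2.resize(np.hstack([a,b])[:,:,::-1],(800,300)))
for n,z in [("stage",0),("lever_post",85),("rider_mark",38.5),("lamp_top",None),("stone",47)]:
  for cam in("top","scene"):
    for r in env.landmark_of(cam,n)[:2]:
      print(n,cam,r["p"],np.array(r["uv"]),ray(cam,r["uv"],z if z is not None else 30))
s=env.state();print(s)
E
```

```text
stage top 0.91 [287.7 215.3] [554.2 -33.1   0. ]
stage scene 0.77 [278.6 230.2] [551.9 -36.1   0. ]
lever_post top 0.85 [309.6 231.1] [497.7 -97.6  85. ]
lever_post top 0.56 [282.5 237.7] [478.7 -14.8  85. ]
lever_post scene 0.57 [248.5 208.1] [489.5 -92.4  85. ]
lever_post scene 0.5 [231.9 266.3] [ 617.  -299.7   85. ]
rider_mark top 0.6 [280.7 235.6] [487.1  -9.4  38.5]
lamp_top top 0.63 [269.2 192.5] [625.4  25.5  30. ]
lamp_top scene 0.39 [310.6 216.6] [613.3  41.3  30. ]
lamp_top scene 0.16 [357.2 172.3] [597.7 367.6  30. ]
stone top 0.59 [289.7 211.9] [560.8 -38.7  47. ]
stone top 0.53 [266.9 190.8] [628.6  32.3  47. ]
stone scene 0.55 [278.6 220.2] [561.7 -47.7  47. ]
{'clock': 0.6, 'joint_positions': array([-1.3,  0.6,  0. ,  1.5, -0. ,  1. , -0. ]), 'qd': array([ 0.,  0.,  0., -0.,  0., -0.,  0.]), 'effort': array([  0. , -54.9,   1.1, -18.7,  -0.1,   0. ,   0. ]), 'ee_pos': array([216. , 613.1, 205.5]), 'tool_rot': array([[-0.9,  0.3, -0. ],
       [ 0.3,  0.9,  0. ],
       [ 0. , -0. , -1. ]]), 'contact_force': array([ 0.4, -0.5, -0.5]), 'wrist_torque': array([-0., -0., -0.]), 'finger_force': 0.0, 'finger_gap': 93.6914288843544}
```

View pics/t0.png

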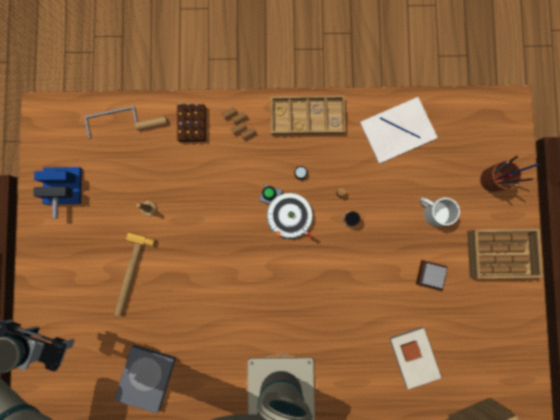

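View pics/s0.png

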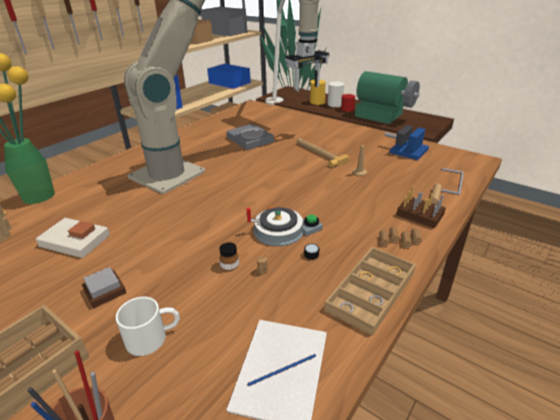

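The top view shows the polariscope at about (290,215), the red post at (312,238), the green button at (269,193), with the jar (352,218), loupe (301,172) and cork (342,193) nearby. I'll refine with colour centroids and crops.

Run:
```python
from h import *
np.set_printoptions(precision=1,suppress=True)
a=cv2.imread("pics/t0.png");b=cv2.imread("pics/s0.png")
A=cv2.resize(a[180:255,250:330],(640,600),interpolation=cv2.INTER_CUBIC)
B=cv2.resize(b[195:250,235:335],(800,440),interpolation=cv2.INTER_CUBIC)
cv2.imwrite("pics/c1.png",A);cv2.imwrite("pics/c2.png",B)
def cen(im,box,f):
    y0,y1,x0,x1=box;c=im[y0:y1,x0:x1].astype(float);w=np.clip(f(c[...,0],c[...,1],c[...,2]),0,None)
    yy,xx=np.mgrid[y0:y1,x0:x1];return np.array([(w*xx).sum(),(w*yy).sum()])/w.sum(),w.sum()
gr=lambda b,g,r:g-np.maximum(b,r)-40
rd=lambda b,g,r:np.where((r-g>90),r-g,0)
for cam,im,bx in(("top",a,(183,203,258,282)),("scene",b,(205,235,300,330))):
    uv,_=cen(im,bx,gr);print("lamp",uv,[ray(cam,uv,z) for z in(26,30,35)])
uv,w=cen(a,(225,250,295,325),rd);print("post",uv,w,ray("top",uv,65))
uv,w=cen(b,(200,230,240,258),rd);print("postS",uv,w,ray("scene",uv,62))
for cam in("top","scene"):
  for n in("rider_mark","rider","stage","lever_post","lamp_top"):
    for r in env.recognise(cam,n)[:2]: print(cam,n,round(r["p"],2),np.array(r["extent"]))
```

```text
lamp [268.5 192.3] [array([626.6,  27.8,  26. ]), array([626.1,  27.7,  30. ]), array([625.4,  27.5,  35. ])]
lamp [311.4 217.5] [array([615. ,  43.5,  26. ]), array([618. ,  38.7,  30. ]), array([621.8,  32.6,  35. ])]
post [308.6 234.1] 1282.0 [489.6 -95.7  65. ]
postS [248.4 213.4] 4720.0 [483.6 -88.   62. ]
top stage 0.96 [263.8 184.2  47.7  56.9]
top lever_post 0.9 [271.  196.6  38.   40. ]
top lamp_top 0.53 [265.9 189.2   8.5   8.9]
scene stage 0.94 [247.4 210.8  73.1  34.4]
scene lever_post 0.78 [247.5 209.7  51.8  25.1]
```

View pics/c1.png

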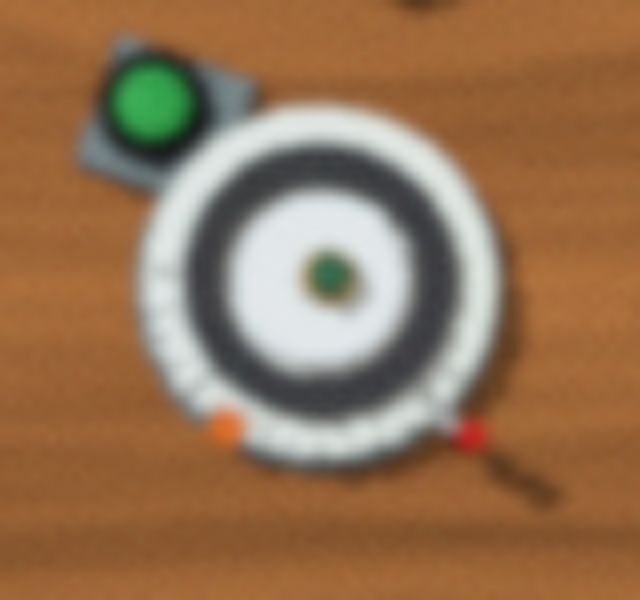

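View pics/c2.png

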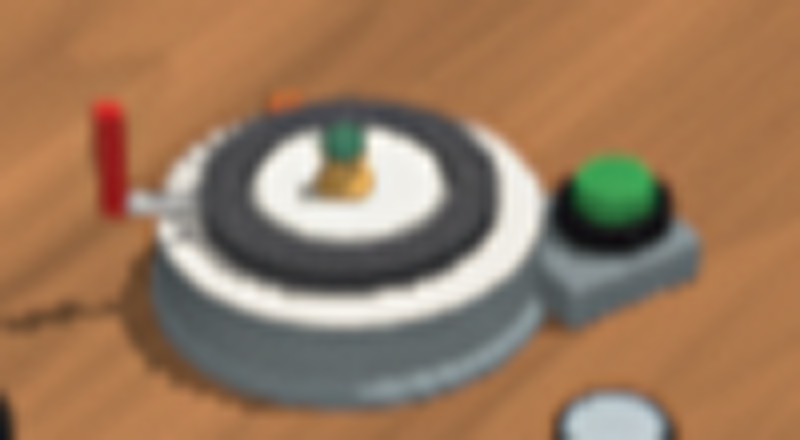

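Crop 1 shows the orange rider at (226,428) → full-image (278,233.5), and the post top at (471,435) → (308.6,234); the drum centre is at about (290,215). Crop 2 confirms it: the post stands left, the button is about 40 mm high. Now I'll fit the circles.

Run:
```python
from h import *
np.set_printoptions(precision=3,suppress=True)
a=cv2.imread("pics/t0.png").astype(np.float32)
S=8;x0,y0=250,180
A=cv2.resize(a[180:255,250:330],None,fx=S,fy=S,interpolation=cv2.INTER_CUBIC)
f=lambda p:((p[0]+.5)/S-.5+x0,(p[1]+.5)/S-.5+y0)
g=A.mean(2);sat=A.max(2)-A.min(2)
def big(m): 
    n,l,s,c=cv2.connectedComponentsWithStats(m.astype(np.uint8)); i=1+np.argmax(s[1:,4]);return (l==i),c[i],s[i]
w,_,_=big((g>150)&(sat<45)); 
# black ring: threshold; hull => ellipse
r,_,_=big((g<135)&(sat<50)&(np.hypot(*(np.indices(g.shape)-np.array([280,323])[:,None,None]))<150))
def hull(m):
    cs,_=cv2.findContours(m.astype(np.uint8),cv2.RETR_EXTERNAL,cv2.CHAIN_APPROX_NONE);return cv2.fitEllipse(max(cs,key=len))
e=hull(r);print("ring",e);cr=ray("top",f(e[0]),47);print(cr)
win,_,_=big((g>150)&(sat<45)&(np.hypot(*(np.indices(g.shape)-np.array([280,323])[:,None,None]))<115))
e2=hull(win);cw=ray("top",f(e2[0]),47);print("win",e2,cw)
hsv=cv2.cvtColor(np.clip(A,0,255).astype(np.uint8),cv2.COLOR_BGR2HSV)
H,Sx,V=hsv[...,0].astype(int),hsv[...,1],hsv[...,2]
o,co,so=big((H>5)&(H<16)&(Sx>170)&(V>190));print("rider",co,so);pr=ray("top",f(co),38)
p,cp,sp=big(((H<5)|(H>174))&(Sx>150)&(V>120));print("post",cp,sp);pp=ray("top",f(cp),80)
c=(cr+cw)/2
for n,q in(("rider",pr),("post",pp)):
    d=(q-c)[:2];print(n,q,np.hypot(*d),"ang",np.arctan2(d[1],-d[0]))
c2=hull(big(((g>135)&(sat<70))|r|win)[0]);print("disc",c2,ray("top",f(c2[0]),36))
```

```text
ring ((321.90655517578125, 282.3625793457031), (271.572509765625, 277.559814453125), 140.01927185058594)
[551.466 -38.876  47.   ]
win ((319.07464599609375, 280.4571228027344), (177.9915313720703, 184.3350830078125), 55.65683364868164) [552.232 -37.776  47.   ]
rider [224.368 429.111] [213 419  23  22 405]
post [468.285 435.719] [452 420  30  29 537]
rider [494.754   0.188  38.   ] 68.87041600167242 ang 0.5934567419851102
post [489.105 -93.188  80.   ] 83.34655286155567 ang -0.718481846374757
disc ((318.8969421386719, 279.5467834472656), (354.57037353515625, 365.50689697265625), 112.71784210205078) [553.548 -37.944  36.   ]
```

```bash
cat >> h.py <<'E'
C=np.array([552.,-38.,0])
def to(p,a):
    "remaining shift (tool axes) and turn about tool z to reach p with lever angle a"
    s=env.state();R=np.array(s["tool_rot"]);d=R.T@(np.array(p)-s["ee_pos"])
    w=cv2.Rodrigues(R.T@np.array([[np.sin(a),np.cos(a),0],[np.cos(a),-np.sin(a),0],[0,0,-1.]]).T)[0].ravel()
    return d.round(1),w.round(3),s["clock"],np.round(s["contact_force"],1),np.round(s["joint_positions"],2)
E
python3 -c "
from h import *
print(to((430,250,205),-.72),to((514,-124,150),-.72))"
```

```text
(array([-322.5, -271.3,    0.4]), array([-0.   , -0.   ,  0.512]), 1.1, array([ 0.4, -0.2, -0.5]), array([-1.3 ,  0.63,  0.04,  1.52, -0.03,  1.  , -0.02])) (array([-526.1, -596.1,   55.4]), array([-0.   , -0.   ,  0.512]), 1.1, array([ 0.4, -0.2, -0.5]), array([-1.3 ,  0.63,  0.04,  1.52, -0.03,  1.  , -0.02]))
```

Call:
carry_out --motion '[[[0,0,0],[-31,-26,0],1],[[0,0,0],[-31,-26,0],1],[[0,0,0],[-31,-26,0],1],[[0,0,0],[-31,-26,0],1],[[0,0,0],[-31,-26,0],1]]' --squeeze 10

```text
clock: 1.52
ee_pos: [319.7, 437.3, 205.6]
tool_rot: [[-0.943, 0.332, 0.0], [0.332, 0.943, 0.0], [-0.0, 0.0, -1.0]]
contact_force: [0.6, 0.4, -0.0]
finger_gap: 64.1
finger_force: 0.0
```

Call:
carry_out --motion '[[[0,0,0],[-31,-26,0],1],[[0,0,0],[-31,-26,0],1],[[0,0,0],[-31,-26,0],1],[[0,0,0],[-31,-26,0],1],[[0,0,0],[-31,-26,0],1]]'

```text
clock: 1.93
ee_pos: [422.8, 263.1, 205.8]
tool_rot: [[-0.943, 0.332, 0.001], [0.332, 0.943, 0.0], [-0.0, 0.001, -1.0]]
contact_force: [0.1, -0.5, -0.8]
finger_gap: 30.7
finger_force: 0.0
```

Call:
carry_out --motion '[[[0,0,0],[-20,-32,4],1],[[0,0,0],[-20,-32,4],1],[[0,0,0],[-20,-32,4],1],[[0,0,0],[-20,-32,4],1],[[0,0,0],[-20,-32,4],1]]'

```text
clock: 2.35
ee_pos: [463.4, 79.0, 185.6]
tool_rot: [[-0.943, 0.332, 0.001], [0.332, 0.943, 0.0], [-0.001, 0.001, -1.0]]
contact_force: [0.3, -0.2, -0.4]
finger_gap: 0.6
finger_force: 0.0
```

Call:
carry_out --motion '[[[0,0,0],[-20,-32,4],1],[[0,0,0],[-20,-32,4],1],[[0,0,0],[-20,-32,4],1],[[0,0,0],[-20,-32,4],1],[[0,0,0],[-20,-32,4],1]]'

```text
clock: 2.77
ee_pos: [504.5, -105.4, 165.5]
tool_rot: [[-0.943, 0.332, 0.001], [0.332, 0.943, 0.0], [-0.001, 0.0, -1.0]]
contact_force: [1.0, 1.1, -0.0]
finger_gap: 0.2
finger_force: 0.0
```

Call:
carry_out --motion '[[[0,0,0.1],[0,0,0],1],[[0,0,0.1],[0,0,0],1],[[0,0,0.1],[0,0,0],1],[[0,0,0.1],[0,0,0],1],[[0,0,0.1],[0,0,0],1]]'

```text
clock: 3.18
ee_pos: [504.4, -103.7, 165.6]
tool_rot: [[-0.664, 0.747, 0.0], [0.747, 0.664, 0.0], [-0.0, 0.0, -1.0]]
contact_force: [-0.0, -0.4, 0.8]
finger_gap: 0.5
finger_force: 0.0
```

```bash
python3 -c "
from h import *
print(to((514,-124,150),-.72));s=env.state();print(s['ee_pos'],s['finger_gap'])"
```

```text
(array([-21.6,  -6.3,  15.6]), array([0.   , 0.   , 0.007]), 3.1833, array([-0. , -0.4,  0.8]), array([-0.  ,  0.5 ,  0.22,  1.94, -0.16,  0.72,  1.04]))
[ 504.40010506 -103.66710488  165.55763127] 0.5498318725179305
```

Call:
carry_out --motion '[[[0,0,0],[-22,-6,15],1],[[0,0,0],[0,0,31],1],[[0,0,0],[0,0,31],1],[[0,0,0],[0,0,30],1],[[0,0,0],[0,0,0],1]]'

```text
clock: 3.6
ee_pos: [510.9, -122.9, 54.1]
tool_rot: [[-0.668, 0.744, -0.009], [0.744, 0.668, 0.002], [0.007, -0.005, -1.0]]
contact_force: [-0.5, 0.0, -0.2]
finger_gap: 0.4
finger_force: 0.0
```

Run:
```python
from h import *
print(to((514,-124,58),-.72))
a=save("top","t1.png");b=save("scene","s1.png")
A=cv2.resize(a[180:255,250:330],(480,450),interpolation=cv2.INTER_CUBIC)
B=cv2.resize(b[165:250,235:335],(320,272),interpolation=cv2.INTER_CUBIC)
A=np.hstack([A,np.vstack([B,np.zeros((178,320,3),np.uint8)])])
cv2.imwrite("pics/c3.png",A[:,:,::-1])
```

```text
(array([-2.9,  1.5, -4. ]), array([-0.005, -0.007,  0.012]), 3.6, array([-0.5,  0. , -0.2]), array([ 0.08,  0.69,  0.16,  1.99, -0.21,  0.49,  1.12]))
```

View pics/c3.png

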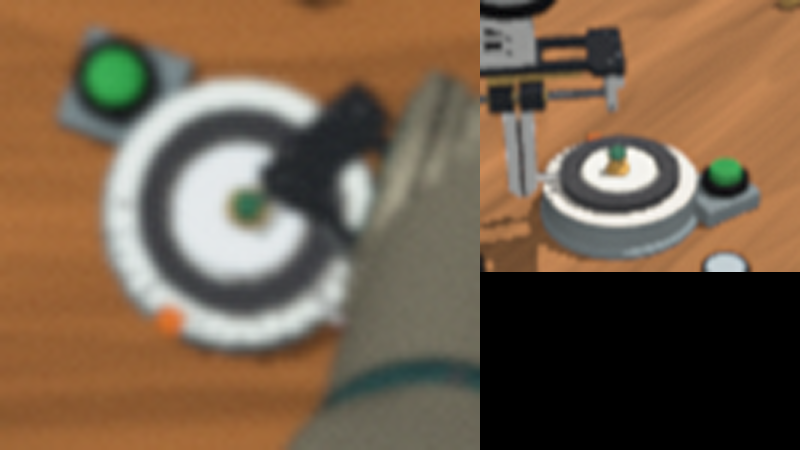

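The fingers are beside the post, over the drum edge and clear of the stone. I'll close in, then follow the arc.

Call:
carry_out --motion '[[[0,0,0],[4,1,-3],1],[[0,0,0],[4,0,0],1],[[0,0,0],[4,0,0],1],[[0,0,0],[4,0,0],1],[[0,0,0],[4,0,0],1]]'

```text
clock: 4.12
ee_pos: [502.0, -107.8, 62.4]
tool_rot: [[-0.669, 0.744, 0.001], [0.744, 0.669, -0.0], [-0.001, 0.001, -1.0]]
contact_force: [0.1, 0.7, -1.4]
finger_gap: 0.2
finger_force: 0.0
```

Call:
carry_out --motion '[[[0,0,0.05],[4.3,-0.6,0],1],[[0,0,0.05],[4.3,-0.6,0],1],[[0,0,0.05],[4.3,-0.6,0],1],[[0,0,0.05],[4.3,-0.6,0],1],[[0,0,0.05],[4.3,-0.6,0],1]]'

```text
clock: 4.53
ee_pos: [486.5, -93.5, 61.9]
tool_rot: [[-0.461, 0.888, 0.001], [0.888, 0.461, -0.001], [-0.001, 0.0, -1.0]]
contact_force: [0.1, -2.5, 0.1]
finger_gap: 0.6
finger_force: 1.0
```

Call:
carry_out --motion '[[[0,0,0.05],[4.3,-0.6,0],1],[[0,0,0.05],[4.3,-0.6,0],1],[[0,0,0.05],[4.3,-0.6,0],1],[[0,0,0.05],[4.3,-0.6,0],1],[[0,0,0.05],[4.3,-0.6,0],1]]'

```text
clock: 4.95
ee_pos: [475.4, -74.4, 61.8]
tool_rot: [[-0.227, 0.974, -0.0], [0.974, 0.227, -0.001], [-0.001, -0.0, -1.0]]
contact_force: [-0.8, -1.1, 0.1]
finger_gap: 0.8
finger_force: 0.9
```

```bash
cat >> h.py <<'E'
def arc():
    s=env.state();R=np.array(s["tool_rot"]);a=np.arctan2(R[0,0],R[1,0]);r=R.T@(s["ee_pos"]-C)
    return "a %.3f d %.1f radius %.1f"%(a,-r[0],-r[1]),np.round(R.T@s["contact_force"],1),np.round(s["ee_pos"],1),np.round(s["joint_positions"],2),s["clock"]
E
python3 -c "
from h import *
print(arc())"
```

```text
('a -0.229 d 18.2 radius 82.9', array([-0.9, -1. , -0.1]), array([475.4, -74.4,  61.8]), array([-0.1 ,  0.65,  0.29,  2.11, -0.42,  0.43,  0.74]), 4.95)
```

Call:
carry_out --motion '[[[0,0,0.05],[4.3,-0.6,0],1],[[0,0,0.05],[4.3,-0.6,0],1],[[0,0,0.05],[4.3,-0.6,0],1],[[0,0,0.05],[4.3,-0.6,0],1],[[0,0,0.05],[4.3,-0.6,0],1]]'

```text
clock: 5.37
ee_pos: [469.3, -53.3, 61.7]
tool_rot: [[0.021, 1.0, -0.001], [1.0, -0.021, -0.0], [-0.0, -0.001, -1.0]]
contact_force: [-1.9, -2.0, -0.1]
finger_gap: 0.7
finger_force: 0.9
```

Call:
carry_out --motion '[[[0,0,0.05],[4.3,-0.6,0],1],[[0,0,0.05],[4.3,-0.6,0],1],[[0,0,0.05],[4.3,-0.6,0],1],[[0,0,0.05],[4.3,-0.6,0],1],[[0,0,0.05],[4.3,-0.6,0],1]]'

```text
clock: 5.78
ee_pos: [468.5, -31.4, 61.6]
tool_rot: [[0.267, 0.964, -0.001], [0.964, -0.267, -0.0], [-0.0, -0.001, -1.0]]
contact_force: [-1.7, -0.2, -0.1]
finger_gap: 0.7
finger_force: 0.9
```

Call:
carry_out --motion '[[[0,0,0.05],[4.3,-0.6,0],1],[[0,0,0.04],[3.4,-0.5,0],1],[[0,0,0.02],[1.7,-0.3,0],1],[[0,0,0],[0,0,0],1],[[0,0,0],[0,0,0],1]]'

```text
clock: 6.2
ee_pos: [471.5, -21.9, 61.6]
tool_rot: [[0.368, 0.93, 0.001], [0.93, -0.368, 0.0], [0.0, 0.001, -1.0]]
contact_force: [0.3, -0.9, 0.1]
finger_gap: 0.7
finger_force: 0.0
```

Run:
```python
from h import *
print(arc())
a=save("top","t2.png");b=save("scene","s2.png")
A=cv2.resize(a[180:255,250:330],(400,375),interpolation=cv2.INTER_CUBIC)
B=cv2.resize(b[195:245,240:300],(400,333),interpolation=cv2.INTER_CUBIC)
B=np.vstack([B,np.zeros((42,400,3),np.uint8)])
cv2.imwrite("pics/c4.png",np.hstack([A,B])[:,:,::-1])
```

```text
('a 0.377 d 14.6 radius 80.7', array([-0.7,  0.6, -0.1]), array([471.5, -21.9,  61.6]), array([-0.32,  0.67,  0.45,  2.14, -0.65,  0.47,  0.27]), 6.2)
```

View pics/c4.png

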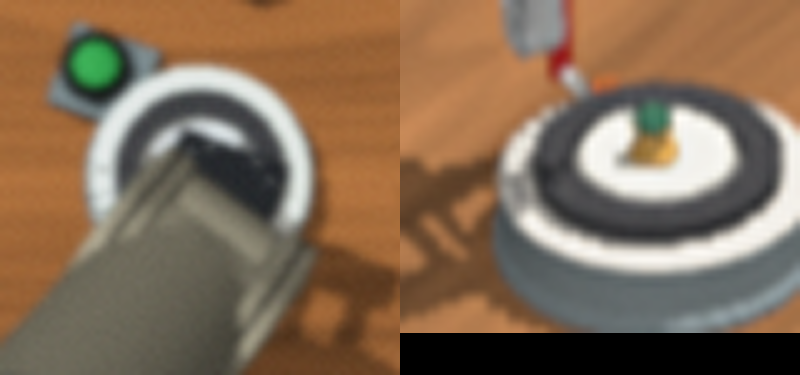

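The top view is covered by the arm; in the scene crop the lever (570,80) lies just left of the rider (608,85), so it is still short. I'll push another ~0.16 rad, then back off to measure.

Call:
carry_out --motion '[[[0,0,0.04],[3.4,-0.8,0],1],[[0,0,0.04],[3.4,-0.8,0],1],[[0,0,0.04],[3.4,-0.8,0],1],[[0,0,0.02],[1.7,-0.4,0],1],[[0,0,0.02],[1.7,-0.4,0],1]]'

```text
clock: 6.72
ee_pos: [474.6, -9.0, 61.6]
tool_rot: [[0.513, 0.858, 0.001], [0.858, -0.513, -0.001], [-0.0, 0.001, -1.0]]
contact_force: [0.0, -2.1, 0.3]
finger_gap: 0.7
finger_force: 0.7
```

Call:
carry_out --motion '[[[0,0,0],[0,0,0],1],[[0,0,0],[0,0,0],1],[[0,0,0],[0,0,0],1],[[0,0,0],[0,0,0],1],[[0,0,0],[0,0,0],1]]'

```text
clock: 7.13
ee_pos: [474.0, -8.2, 61.4]
tool_rot: [[0.512, 0.859, -0.0], [0.859, -0.512, 0.001], [0.0, -0.001, -1.0]]
contact_force: [-0.9, 0.7, 1.0]
finger_gap: 0.5
finger_force: 0.0
```

Run:
```python
from h import *
print(arc())
b=save("scene","s3.png")
cv2.imwrite("pics/c5.png",cv2.resize(b[195:235,245:285],(600,600),interpolation=cv2.INTER_CUBIC)[:,:,::-1])
# predicted scene pixels in crop for lever centre line at angles
for a in(.4,.5,.6,.7):
  e=np.array([-np.cos(a),np.sin(a),0])
  print(a,[((proj("scene",C+e*r+[0,0,z])-[245,195]+.5)*15-.5).round() for r,z in((57,45),(79,45),(74.5,38.5),(85,85))])
```

```text
('a 0.538 d 14.4 radius 82.3', array([ 0.2, -1.1, -1. ]), array([474. ,  -8.2,  61.4]), array([-0.38,  0.69,  0.5 ,  2.13, -0.7 ,  0.49,  0.13]), 7.1333)
0.4 [array([359., 213.]), array([306., 162.]), array([318., 199.]), array([285., -19.])]
0.5 [array([384., 206.]), array([341., 152.]), array([351., 189.]), array([323., -30.])]
0.6 [array([411., 200.]), array([378., 144.]), array([385., 182.]), array([363., -39.])]
0.7 [array([438., 195.]), array([415., 137.]), array([421., 176.]), array([404., -45.])]
```

View pics/c5.png

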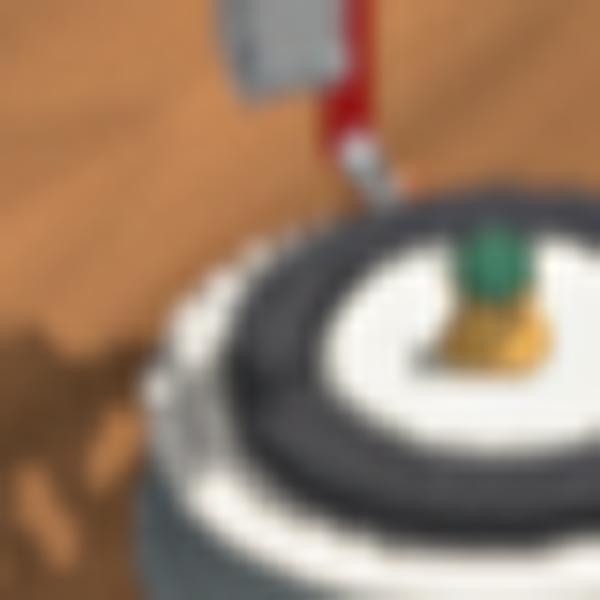

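The lever (355,152)–(390,200) reads ≈0.53, and a sliver of rider still shows to its right (410,183), which agrees with rider ≈0.59. I'll nudge 0.05 further, back off, and check from above.

Call:
carry_out --motion '[[[0,0,0.02],[1.7,-0.2,0],1],[[0,0,0.02],[1.7,-0.2,0],1],[[0,0,0.01],[1.3,-0.2,0],1],[[0,0,0],[0,0,0],1],[[0,0,0],[0,0,0],1]]'

```text
clock: 7.6
ee_pos: [476.0, -3.8, 61.4]
tool_rot: [[0.554, 0.832, -0.0], [0.832, -0.554, 0.0], [-0.0, -0.0, -1.0]]
contact_force: [-1.0, 0.0, 0.3]
finger_gap: 0.8
finger_force: 0.3
```

```bash
python3 -c "
from h import *
print(arc())"
```

```text
('a 0.588 d 13.7 radius 82.2', array([-0.5, -0.8, -0.3]), array([476. ,  -3.8,  61.4]), array([-0.4 ,  0.69,  0.52,  2.13, -0.72,  0.5 ,  0.09]), 7.6)
```

Call:
carry_out --motion '[[[0,0,0],[-5,0,0],1],[[0,0,0],[-10,0,0],1],[[0,0,0],[0,0,-20],1],[[0,0,0],[0,0,-35],1],[[0,0,0],[0,0,-35],1]]'

```text
clock: 8.02
ee_pos: [466.1, -17.8, 151.9]
tool_rot: [[0.556, 0.831, -0.003], [0.831, -0.556, -0.001], [-0.002, -0.002, -1.0]]
contact_force: [1.5, 0.9, 0.8]
finger_gap: 0.4
finger_force: 0.0
```

Call:
carry_out --motion '[[[0,0,0],[-35,0,0],1],[[0,0,0],[-35,0,0],1],[[0,0,0],[-35,0,0],1],[[0,0,0],[-35,0,0],1],[[0,0,0],[-35,0,0],1]]'

```text
clock: 8.43
ee_pos: [369.2, -163.6, 151.7]
tool_rot: [[0.555, 0.832, 0.001], [0.832, -0.555, -0.0], [0.0, 0.001, -1.0]]
contact_force: [1.1, -0.5, -0.0]
finger_gap: 0.7
finger_force: 0.0
```

Run:
```python
from h import *
print(arc())
a=save("top","t4.png")
cv2.imwrite("pics/c6.png",cv2.resize(a[180:255,250:330],(640,600),interpolation=cv2.INTER_CUBIC)[:,:,::-1])
```

```text
('a 0.588 d 205.9 radius 82.3', array([0.2, 1.2, 0. ]), array([ 369.2, -163.6,  151.7]), array([-0.14,  0.46,  0.68,  2.24, -0.52,  0.6 ,  0.34]), 8.4333)
```

View pics/c6.png

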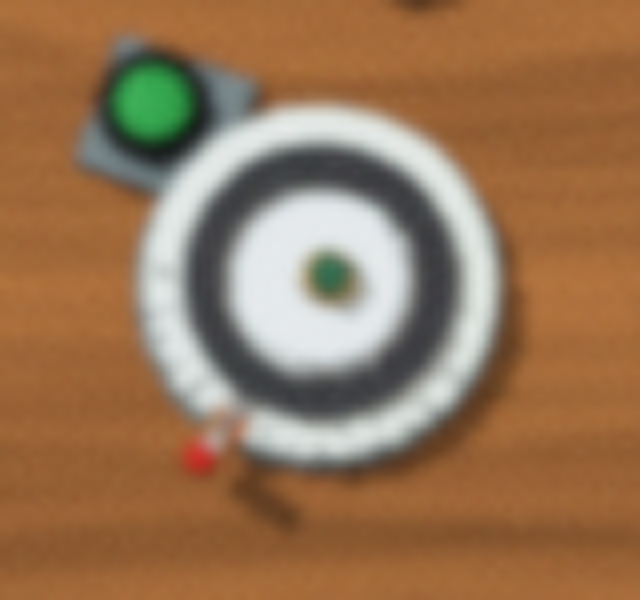

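The post is now at (200,458), with the silver lever over the rider at (222,432) and orange showing on both sides; I'll check this numerically.

Run:
```python
from h import *
f=lambda p:((p[0]+.5)/8-.5+250,(p[1]+.5)/8-.5+180)
A=cv2.imread("pics/c6.png");hsv=cv2.cvtColor(A,cv2.COLOR_BGR2HSV);H,S,V=[hsv[...,i].astype(int) for i in range(3)]
m=(((H<5)|(H>174))&(S>150)&(V>120)).astype(np.uint8)
n,l,s,c=cv2.connectedComponentsWithStats(m);i=1+np.argmax(s[1:,4]);print(c[i],s[i])
for z in(75,80,85):
  q=ray("top",f(c[i]),z);d=(q-C)[:2];print(z,q.round(1),np.hypot(*d),np.arctan2(d[1],-d[0]))
# predicted crop pixels: lever bar & rider for angles
for a in(.5,.55,.6,.65):
  e=np.array([-np.cos(a),np.sin(a),0]);print(a,[((proj("top",C+e*r+[0,0,z])-[250,180]+.5)*8-.5).round(1) for r,z in((67,45),(67,38.5),(85,82))])
# brightest silver ridge and orange on circle r=69 z=42
for a in np.arange(.4,.82,.03):
  e=np.array([-np.cos(a),np.sin(a),0]);u=((proj("top",C+e*69+[0,0,41])-[250,180]+.5)*8-.5).round().astype(int);print(round(a,2),u,A[u[1],u[0],::-1])
print(to((625.5,27,110),.59),to((625.5,27,110),0))
```

```text
[199.60941176 457.78117647] [188 444  26  26 425]
75 [482.2   9.6  75. ] 84.47069821047185 0.5985252677954033
80 [482.    9.5  80. ] 84.5897222099036 0.5966472249899581
85 [481.8   9.5  85. ] 84.70904372203732 0.5947744664325411
0.5 [array([239.8, 432.1]), array([239.8, 432.8]), array([217.5, 469.5])]
0.55 [array([232.3, 427.9]), array([232.4, 428.6]), array([207.8, 464. ])]
0.6 [array([225.1, 423.3]), array([225.2, 424.1]), array([198.3, 458.1])]
0.65 [array([218.1, 418.4]), array([218.2, 419.2]), array([189.2, 451.7])]
0.4 [253 444] [156 159 155]
0.43 [248 442] [159 151 144]
0.46 [244 440] [162 141 130]
0.49 [239 438] [161 122 101]
0.52 [234 435] [161 114  90]
0.55 [230 433] [159 118  97]
0.58 [225 430] [157 127 111]
0.61 [221 427] [160 131 114]
0.64 [217 424] [162 131 109]
0.67 [212 421] [161 130 107]
0.7 [208 418] [157 136 119]
0.73 [204 414] [157 149 140]
0.76 [200 411] [158 160 156]
0.79 [197 407] [166 172 170]
(array([309.5, 104.1,  41.5]), array([ 0.002,  0.003, -0.008]), 8.4833, array([-4.3, -5.1,  0.1]), array([-0.13,  0.46,  0.69,  2.24, -0.51,  0.6 ,  0.34])) (array([309.5, 104.1,  41.5]), array([ 0.001,  0.004, -0.598]), 8.4833, array([-4.3, -5.1,  0.1]), array([-0.13,  0.46,  0.69,  2.24, -0.51,  0.6 ,  0.34]))
```

Lever 0.596 against rider 0.593: on target. Next, over to the lamp button at z≈150.

Call:
carry_out --motion '[[[0,0,0],[31,10.4,0],1],[[0,0,0],[31,10.4,0],1],[[0,0,0],[31,10.4,0],1],[[0,0,0],[31,10.4,0],1],[[0,0,0],[31,10.4,0],1]]'

```text
clock: 8.9
ee_pos: [500.7, -61.5, 151.5]
tool_rot: [[0.556, 0.831, 0.0], [0.831, -0.556, 0.0], [0.0, 0.0, -1.0]]
contact_force: [0.9, 0.1, -0.1]
finger_gap: 0.5
finger_force: 0.0
```

Call:
carry_out --motion '[[[0,0,0],[31,10.4,0],1],[[0,0,0],[31,10.4,0],1],[[0,0,0],[31,10.4,0],1],[[0,0,0],[31,10.4,0],1],[[0,0,0],[31,10.4,0],1]]'

```text
clock: 9.32
ee_pos: [629.9, 38.7, 151.3]
tool_rot: [[0.555, 0.832, -0.0], [0.832, -0.555, 0.0], [0.0, -0.0, -1.0]]
contact_force: [0.3, -1.5, 0.2]
finger_gap: 0.1
finger_force: 0.0
```

Call:
carry_out --motion '[[[0,0,0],[0,0,35],1],[[0,0,0],[0,0,35],1],[[0,0,0],[0,0,20],1],[[0,0,0],[0,0,0],1],[[0,0,0],[0,0,0],1]]'

```text
clock: 9.73
ee_pos: [628.3, 37.2, 60.8]
tool_rot: [[0.556, 0.831, -0.002], [0.831, -0.556, -0.0], [-0.001, -0.001, -1.0]]
contact_force: [0.7, -0.3, 0.8]
finger_gap: 0.5
finger_force: 0.0
```

Run:
```python
from h import *
print(to((625.5,27,38),.59),env.state()["ee_pos"])
b=save("scene","s5.png")
cv2.imwrite("pics/c7.png",cv2.resize(b[180:250,250:340],(720,560),interpolation=cv2.INTER_CUBIC)[:,:,::-1])
```

```text
(array([-10. ,   3.3,  22.8]), array([-0.001,  0.001,  0.001]), 9.7333, array([ 0.7, -0.3,  0.8]), array([-0.45,  0.86,  0.61,  1.7 , -0.66,  0.79, -0.12])) [628.33796233  37.19761808  60.79952986]
```

View pics/c7.png

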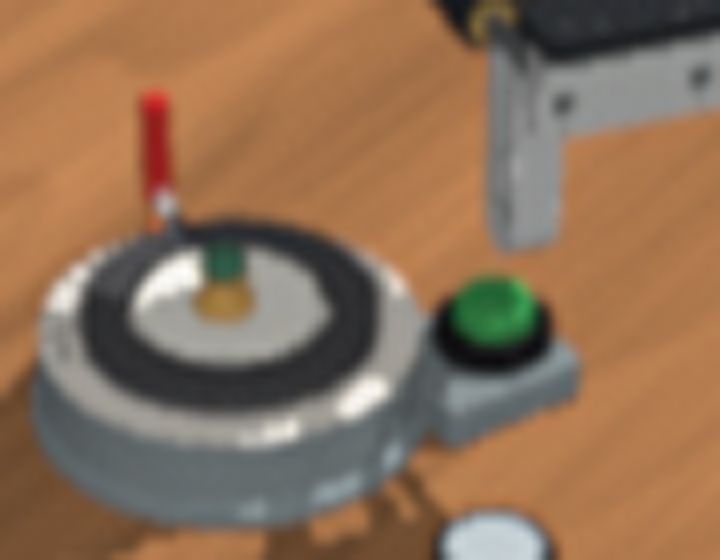

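The tip at (525,245) is right of and behind the button (495,310), which matches the computed 10 mm offset. I'll correct it and then go down gently.

Call:
carry_out --motion '[[[0,0,0],[-10,3.3,0],1],[[0,0,0],[0,0,6],1],[[0,0,0],[0,0,6],1],[[0,0,0],[0,0,3],1],[[0,0,0],[0,0,0],1]]'

```text
clock: 10.2
ee_pos: [625.9, 28.3, 45.8]
tool_rot: [[0.555, 0.832, -0.001], [0.832, -0.555, 0.001], [-0.0, -0.001, -1.0]]
contact_force: [0.1, -0.5, 0.2]
finger_gap: 0.5
finger_force: 0.0
```

Call:
carry_out --motion '[[[0,0,0],[0,0,2],1],[[0,0,0],[0,0,2],1],[[0,0,0],[0,0,2],1],[[0,0,0],[0,0,2],1],[[0,0,0],[0,0,0],1]]'

```text
clock: 10.62
ee_pos: [626.6, 28.1, 38.5]
tool_rot: [[0.555, 0.832, 0.0], [0.832, -0.555, 0.0], [0.0, 0.0, -1.0]]
contact_force: [-0.9, 0.3, 2.7]
finger_gap: 0.5
finger_force: 1.8
```

Call:
carry_out --motion '[[[0,0,0],[0,0,1.5],1],[[0,0,0],[0,0,1.5],1],[[0,0,0],[0,0,1],1],[[0,0,0],[0,0,0],1],[[0,0,0],[0,0,0],1]]'

```text
clock: 11.03
ee_pos: [626.7, 28.1, 36.1]
tool_rot: [[0.555, 0.832, 0.001], [0.832, -0.555, 0.001], [0.001, 0.0, -1.0]]
contact_force: [-4.3, 2.4, 14.2]
finger_gap: 0.4
finger_force: 7.2
```

Call:
carry_out --motion '[[[0,0,0],[0,0,1],1],[[0,0,0],[0,0,0.5],1],[[0,0,0],[0,0,0],1],[[0,0,0],[0,0,0],1],[[0,0,0],[0,0,0],1]]'

```text
clock: 11.45
ee_pos: [626.7, 28.1, 35.9]
tool_rot: [[0.555, 0.832, 0.001], [0.832, -0.555, 0.002], [0.002, -0.0, -1.0]]
contact_force: [-5.6, 2.3, 23.0]
finger_gap: 0.5
finger_force: 11.6
```

Run:
```python
from h import *
print(arc())
b=save("scene","s6.png")
cv2.imwrite("pics/c8.png",cv2.resize(b[190:250,270:340],(700,600),interpolation=cv2.INTER_CUBIC)[:,:,::-1])
```

```text
('a 0.588 d -96.5 radius -25.5', array([ -1.2,  -5.9, -23. ]), array([626.7,  28.1,  35.9]), array([-0.42,  0.89,  0.57,  1.72, -0.68,  0.74, -0.08]), 11.45)
```

View pics/c8.png

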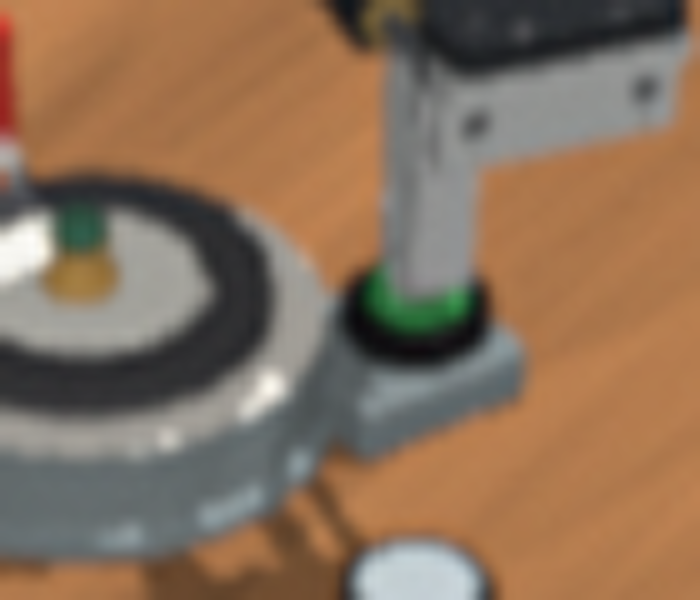

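The tip stands on the button (420,295), which is visibly sunk into its bezel. It is stiff at z 35.9 with 23 N, so it has bottomed. I'll release it.

Call:
carry_out --motion '[[[0,0,0],[0,0,-4],1],[[0,0,0],[0,0,-8],1],[[0,0,0],[0,0,-25],1],[[0,0,0],[0,0,-35],1],[[0,0,0],[0,0,-35],1]]'

```text
clock: 11.92
ee_pos: [625.2, 27.6, 140.1]
tool_rot: [[0.555, 0.832, -0.003], [0.832, -0.555, -0.001], [-0.002, -0.002, -1.0]]
contact_force: [0.4, 0.5, -0.9]
finger_gap: 0.4
finger_force: 0.0
```

Call:
carry_out --motion '[[[0,0,0],[25,10,0],1],[[0,0,0],[25,10,0],1],[[0,0,0],[25,10,0],1],[[0,0,0],[25,10,0],1],[[0,0,0],[0,0,0],1]]'

```text
clock: 12.33
ee_pos: [718.3, 93.8, 138.8]
tool_rot: [[0.55, 0.835, 0.002], [0.835, -0.55, 0.002], [0.003, 0.001, -1.0]]
contact_force: [0.0, 0.8, -0.7]
finger_gap: 0.5
finger_force: 0.0
```

Run:
```python
from h import *
f=lambda p:((p[0]+.5)/8-.5+250,(p[1]+.5)/8-.5+180)
im=save("top","t7.png")[:,:,::-1];A=cv2.resize(im[180:255,250:330],(640,600),interpolation=cv2.INTER_CUBIC)
hsv=cv2.cvtColor(A,cv2.COLOR_BGR2HSV);H,S,V=[hsv[...,i].astype(int) for i in range(3)]
for nm,m in(("red",((H<5)|(H>174))&(S>150)&(V>120)),("green",(H>45)&(H<85)&(S>100)&(V>60))):
  n,l,s,c=cv2.connectedComponentsWithStats(m.astype(np.uint8))
  for i in range(1,n):
    if s[i,4]>100: print(nm,c[i],s[i,4])
  
print(arc())
```

```text
red [199.86298077 457.84855769] 416
green [152.21880065 102.48043529] 4319
green [330.6284153  273.01639344] 183
('a 0.584 d -198.3 radius -65.6', array([-1.2, -0.2, -0.2]), array([716.1,  91.2, 138.7]), array([-0.49,  0.9 ,  0.68,  1.36, -0.59,  1.08, -0.31]), 12.3833)
```

The post and stone haven't moved, and the robot is touching nothing. Handing in.

```bash
python3 -c "
from cell import env
print(env.job_done())"
```

```text
the job is handed in; nothing more can be done
None
```

I pushed the lever round to the orange rider (measured 0.596 rad against 0.593 rad), pressed the lamp button until it bottomed and released it, and handed the job in at about 12.4 s; no verdict was returned.

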